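# Unlock the potting crate and hold its gate ajar

### The job

Take the steel key from its wooden block, push it fully down into the square lock on the plywood potting crate, turn it counter-clockwise (seen from above) to the stop so that the locking tongue swings off the bolt, and leave the key in the lock. Then grip the sagging bolt's upright knob, lift it so that its hooked toe clears the keeper's bent lip while you draw the bolt all the way back, swing the sprung gate open by about 30 degrees, and finish while still gripping the knob and holding the gate ajar there. Do not disturb the two loose pots and the bottle.

Things in the scene. Friction and masses are not known exactly. Their poses are not given: they have to be found in the camera images.
- key: loose plain steel key, 64 mm tall, standing upright in the wooden key block. Origin: centre of its lower end, z up. Square shank 12 x 12 mm up to a height of 34 mm, its lowest 8 mm tapering to 7 x 7 mm at the lower end, then a flat head 34 mm along key x, 10 mm thick along key y, 30 mm high. 60 g
- key_head (a point): middle of the key's flat head, 49 mm above the key's lower end; axes as the key's
- key_block: fixed dark wooden block 64 x 64 x 40 mm that holds the key upright at the start in a 14 mm square hole 24 mm deep, so the key's lower end starts 16 mm above the table; origin centre of the underside
- lock_mouth (a point): centre of the mouth of the lock's square socket, open upwards, 160 mm above the table: a 30 mm square brass block on the crate. Socket 14.4 mm square, sides along this frame's x and y, 22 mm deep; the key fits in any quarter turn, with 0.2 rad of play. This frame turns with the lock; its steel tongue (12 mm wide, reaching 49 mm from the axis, 16 mm below the mouth) points along -x
- lock (a joint): angle of the lock cylinder, rad; grows as the key is turned counter-clockwise seen from above. Starts between 0 and 0.2, stop at 1.4. While small, the tongue lies over the bolt and lets it rise only 2 to 3 mm; from about 1.0 on, the bolt is free to rise. Friction 0.04 N m; stays where it is left
- bolt: steel barrel bolt on the gate's front: a 12 mm round rod 233 mm long, lying level along the gate's width in two tall worn staples on the gate, axis 132 mm above the table at rest and 25 mm in front of the gate's middle plane. Origin: on the rod's axis under the knob; z up, y along the rod towards the gate's hinge. Its keeper end, 125 mm from the origin along -y, has a toe 12 mm long hanging 18 mm below the axis. 250 g, it sags down by its own weight
- bolt_knob (a point): grip point of the bolt's upright knob: a plain 16 mm round steel post whose top is 71 mm above the rod's axis; this point is on the post's axis, 50 mm above the rod's axis and 21 mm below its top (182 mm above the table at rest). The staples' tops are 158 mm above the table
- bolt_draw (a joint): how far the bolt is drawn back towards the gate's hinge, m: 0 (up to 0.003 at the start) is fully shot, 0.045 fully drawn; the toe has left the keeper from 0.030 on. Friction 1.5 N
- bolt_lift (a joint): how far the bolt is raised, m: 0 sagged, 0.016 the most. To be drawn, it must be raised by more than 0.010, so that the toe passes over the keeper's lip
- keeper_lip (a point): top of the keeper's bent steel lip on the crate's fixed stile, directly under the rod and 8 mm below its axis when sagged. It stands between the toe and the gate. A 10 mm thick cheek in front of the rod keeps the gate shut until the bolt is drawn
- gate_hinge (a point): on the gate's vertical hinge axis, 128 mm above the table; fixed to the crate and has the crate's axes: x into the crate (away from the gate's front), y from the keeper end to the hinge end along the closed gate, z up. The gate reaches 253 mm from the axis. When gate = 0, bolt_draw = 0, the knob lies at x -25 mm, y -188 mm from here; drawing moves it along +y
- gate (a joint): angle of the gate, rad; 0 shut, grows as its free end swings out along -x of the crate (towards the robot), clockwise seen from above; stop at 1.2. A spring shuts it: 0.2 N m at 0, 0.5 N m per rad more, so let go it swings shut
- crate: fixed open-topped plywood crate 240 x 360 x 130 mm with three filled pots fixed inside; origin centre of the underside; its front with gate, keeper and lock faces -x
- pot_a: loose empty plastic flower pot, 90 mm wide, 78 mm high, origin centre of the underside; leave alone
- pot_b: loose empty plastic flower pot, 90 mm wide, 78 mm high, origin centre of the underside; leave alone
- sprayer: loose white plastic bottle, 60 mm wide, 150 mm high, origin centre of the underside; leave alone

How it is judged:
On the way, in this order (a step that is already met when the one before it is completed fails the run):
1. the key is fully down in the lock (z of key in the frame of lock_mouth below -0.017 m and horizontal distance between key and lock_mouth below 0.006 m), for 0.1 s.
2. the lock has been turned with the key in it (value of joint lock above 1.05 rad and z of key in the frame of lock_mouth below -0.015 m and horizontal distance between key and lock_mouth below 0.006 m), for 0.1 s.
3. the bolt has been lifted over the lip and drawn (value of joint bolt_draw above 0.031 m), for 0.1 s.
At the end, for the whole second after the job is handed in: The gate stands still, open by 0.33 to 0.75 rad (19 to 43 degrees), held by the fingers on the bolt (over 1 N); the bolt is drawn by more than 31 mm; the lock is turned beyond 1.05 rad with the key still at least 12 mm deep in it (value of joint gate between 0.33 and 0.75 rad and velocity of joint gate between -0.1 and 0.1 rad/s and value of joint bolt_draw above 0.031 m and contact force between the fingers and bolt above 1 N and value of joint lock above 1.05 rad and z of key in the frame of lock_mouth below -0.012 m and horizontal distance between key and lock_mouth below 0.007 m); the arm keeps its last pose, push and grip.
It fails at once if a pot or the bottle is pushed more than 30 mm or tipped (distance of any of pot_a, pot_b, sprayer from where it was at the start of the episode above 0.03 m or angle between any of pot_a, pot_b, sprayer's own z axis and vertical above 0.5 rad).
It also fails if it takes over 56 s, if anything falls off the work surface, if the arm or the gripper's body presses on something with over 40 N, if the wrist force passes 120 N, or if a joint passes its speed limit or range.

### The arm

A 6-joint arm with a two-finger parallel gripper is mounted at the origin on the work surface. World frame = base frame: x ahead of the robot, y to its left, z up, the work surface at z = 0. Lengths are in m, angles in rad, forces in N, time in s.
With the tool pointing down it reaches from about 0.375 to 0.9 m from the base axis. Payload 3.1 kg.
Tool frame: the origin (TCP) lies on the mounting face of the last link; the fingertips stand 182 mm ahead of it and the grasp point (between the pads) lies 164 mm ahead of it; z points along the fingers, x is the direction in which the jaws open and shut, and the axes are right-handed (so a half turn about z gives the same grasp; the last joint's range is limited). The gripper opens to 87 mm and grips with 3 to 60 N. Pads are 19 mm wide; open, the fingers measure 117 mm over their backs; the gripper's body (75 mm by 190 mm) begins 51 mm behind the grasp point.
Start: joints at [-1.49, 0.527, 1.433, -0, 1.181, -0.178], TCP at [0.16, -0.604, 0.405] pointing down, gripper open.
Joint ranges: [-3.08, 3.08], [-0.75, 2.2], [0.22, 2.44], [-1.43, 4.57], [0, 2.65], [-2.85, 2.85]. Speed limits (rad/s): [2.79, 2.79, 3.14, 3.14, 3.14, 3.14].

### API

Orientations are given as a unit quaternion [w, x, y, z].
In Python, from workcell import ctrl gives the robot as it stands.
- The arm moves only by the tool arm_command, never from a script. Its argument "steps" is a list of rows, each a list of 7 numbers: the shift along the tool's x, y, z in cm, then the turn, a rotation vector about the tool's x, y, z in degrees, then the finger opening in cm, from 0 to 8.7. A call has 1 to 5 rows; each row is the pose to reach, as a shift and turn from the pose commanded when the call began, along the tool's axes at that moment; what a row does not reach only later rows make up. A row lasts 1/12 s, in which the tool goes at most 41.7 mm and 7.16 degrees, less where a joint would pass 70% of its speed; a pose out of reach is approached as far as the arm can. A call with a gripper value outside its range is refused whole. The fingers move at their own pace and stop on an object; the grip force is fixed at half the most. Time passes only in rows, so rows that repeat a pose let the fingers close. It gives the time, the measured TCP pose, the force and the opening at its end, in the units of the state.
- ctrl.get_obs(): the state, without advancing time (a new reading comes with each control period).
- ctrl.read_camera(name): name is "side" or "top" or "wrist"; returns the picture (420x560x3 uint8, red, green, blue); there is no depth.
- ctrl.get_calibration(name): a dict with "fx", "fy", "cx", "cy" (pixels), "T" (4x4, takes a point from camera to world coordinates). Camera axes: x right, y up, looking along -z (the intrinsics and any distortion apply to the point x, -y, -z); pixel columns grow to the right and rows downward; lengths in m; the calibration is good to about 2 mm. A picture is of the moment at which its call begins: read the wrist's pose just before it. get_calibration takes no time and is no camera call; for the wrist camera it gives the pose at the moment of the call.
- ctrl.finish_job(): hands the job in, once; it reports no verdict.
Trained networks look in the newest picture that a camera, given by its name, has taken for a name from the list of things; names that differ only in an ending like _2 or _b are one class to them, and where a whole thing is asked for, a point or a joint stands for the part that bears it (a point fixed in the world has none). Each returns a list of dicts, best first, with "score" (0 to 1); they miss things now and then, are a little off and sometimes report something else, mostly with a low value. They report only what shows in the picture. A call takes as long as a camera call.
- ctrl.masks_of(thing, camera): "pixels" (420x560 bool, what is visible of it) and "bbox" ([centre column, centre row, width, height] in pixels, round what is visible of it).
- ctrl.tip_of(thing, camera): "at" ([row, column] in pixels: a listed point, or the origin of a listed thing).
The state is a dict: "time_s": time; "joint_pos": joint angles; "joint_velocities": joint speeds; "joint_torque": joint torques, N m; "tool_pos": TCP position; "orientation": TCP orientation; "wrist_force": force on the tool from outside, world axes, zero at the start; "ft_torque": the same for the moment, N m; "finger_gap": finger opening in m.
Only numpy, scipy, OpenCV 4.12 (cv2) and the standard library are available. Lean on these libraries where they do the work, as an engineer would, in place of code of your own. Each camera call takes 0.05 s, during which the arm holds its last target. There are 200 camera calls.

## Working session

There is one attempt and no reset: what is moved stays moved. The work goes in short steps, Python scripts to look and compute and a tool call to move; the robot and the scene stay as the last step left them, time stands still between calls to the robot, and variables do not carry over. Pictures are saved under pics/ and viewed, about 8 in all and at most 12, crops included, and the job is handed in when it is done.

Besides the shell and the picture viewer there is one more tool, called by a JSON object that holds its "op" and its "data", one argument or row to a line. arm_command: Moves the arm, as the interface text tells. Its arguments: {"type":"object","properties":{"steps":{"type":"array","items":{"type":"array","items":{"type":"number"}}}},"required":["steps"]}

```bash
mkdir -p pics; cat > h.py <<'E'
import numpy as np, cv2
from workcell import ctrl
from scipy.spatial.transform import Rotation as R
def rot(q): return R.from_quat([q[1],q[2],q[3],q[0]])
def ray(cal,at):
    r,c=at; T=np.array(cal["T"])
    d=np.array([(c-cal["cx"])/cal["fx"],-(r-cal["cy"])/cal["fy"],-1.])
    d=T[:3,:3]@d; return T[:3,3],d/np.linalg.norm(d)
def proj(cal,p):
    T=np.array(cal["T"]); q=T[:3,:3].T@(np.array(p)-T[:3,3])
    return [cal["cy"]+cal["fy"]*q[1]/q[2]*1.0 if 0 else cal["cy"]-cal["fy"]*q[1]/-q[2], cal["cx"]+cal["fx"]*q[0]/-q[2]]
def tri(rays):
    A=np.zeros((3,3));b=np.zeros(3)
    for o,d in rays:
        P=np.eye(3)-np.outer(d,d);A+=P;b+=P@o
    x=np.linalg.solve(A,b)
    return x,[float(np.linalg.norm((np.eye(3)-np.outer(d,d))@(x-o))) for o,d in rays]
def atz(r,z): o,d=r; return o+d*(z-o[2])/d[2]
def save(im,n): cv2.imwrite("pics/"+n,cv2.cvtColor(im,cv2.COLOR_RGB2BGR))
E
python3 - <<'E'
from h import *
np.set_printoptions(precision=4,suppress=True)
for c in ["side","top","wrist"]:
    cal=ctrl.get_calibration(c); im=ctrl.read_camera(c); save(im,c+"0.png")
    print(c,{k:(np.round(v,3).tolist()) for k,v in cal.items()})
C={c:ctrl.get_calibration(c) for c in ["side","top"]}
for t in ["key","key_head","key_block","lock_mouth","bolt_knob","bolt","keeper_lip","gate_hinge","crate","pot_a","sprayer"]:
    rs=[]
    for c in C:
        r=ctrl.tip_of(t,c); print(t,c,[(np.round(x["at"],1).tolist(),round(x["score"],2)) for x in r[:3]])
        if r: rs.append(ray(C[c],r[0]["at"]))
    if len(rs)==2: print("   ",*tri(rs))
print(ctrl.get_obs())
E
python3 -c "
import cv2,numpy as np
a=[cv2.imread('pics/%s0.png'%c) for c in ('side','top')]
cv2.imwrite('pics/a.png',cv2.resize(np.hstack(a),(800,300),interpolation=cv2.INTER_AREA))"
```

```text
side {'fx': 473.609, 'fy': 473.609, 'cx': 275.874, 'cy': 202.037, 'T': [[0.982, 0.092, -0.162, 0.419], [-0.186, 0.544, -0.818, -0.849], [0.012, 0.834, 0.551, 0.724], [0.0, 0.0, 0.0, 1.0]]}
top {'fx': 419.511, 'fy': 419.511, 'cx': 277.41, 'cy': 205.472, 'T': [[0.021, 0.981, -0.19, 0.383], [-1.0, 0.022, 0.006, 0.049], [0.01, 0.19, 0.982, 1.209], [0.0, 0.0, 0.0, 1.0]]}
wrist {'fx': 329.321, 'fy': 329.321, 'cx': 277.382, 'cy': 206.772, 'T': [[0.257, 0.935, 0.243, 0.226], [-0.966, 0.249, 0.063, -0.586], [-0.001, -0.251, 0.968, 0.383], [0.0, 0.0, 0.0, 1.0]]}
key side [([384.9, 256.2], 0.57)]
key top [([250.1, 414.1], 0.53)]
    [ 0.4911 -0.35    0.0165] [0.0027634390094457987, 0.0027634390094458503]
key_head side [([364.5, 257.6], 0.92), ([342.7, 346.6], 0.59)]
key_head top [([247.6, 421.9], 0.45)]
    [ 0.4934 -0.3525  0.0732] [0.002477462557479533, 0.0024774625574796325]
key_block side [([392.1, 257.0], 0.75), ([212.2, 264.7], 0.22)]
key_block top [([249.7, 413.5], 0.88), ([250.2, 422.1], 0.57)]
    [ 0.4928 -0.3534  0.0012] [0.003681643103439882, 0.003681643103439923]
lock_mouth side [(
[... 1037 characters left out ...]
19] [0.0032483661132181353, 0.003248366113218197]
sprayer side [([165.8, 256.2], 0.56)]
sprayer top [([209.6, 146.6], 0.86)]
    [0.6009 0.4207 0.0091] [0.005741654353304144, 0.005741654353304011]
{'time_s': 1.25, 'joint_pos': array([-1.4905,  0.5275,  1.4327,  0.    ,  1.1814, -0.1785]), 'joint_velocities': array([-0.001 ,  0.0002, -0.0002, -0.0011, -0.0008,  0.0017]), 'joint_torque': array([ -0.0003, -44.0023, -17.6983,   0.0634,   0.0505,  -0.    ]), 'tool_pos': array([ 0.16  , -0.6042,  0.4048]), 'orientation': array([ 0.    ,  0.7924, -0.61  ,  0.    ]), 'wrist_force': array([-0.7554, -1.3042,  0.2001]), 'ft_torque': array([ 0.0337, -0.0125,  0.0009]), 'finger_gap': 0.08682222588778436}
```

View pics/top0.png

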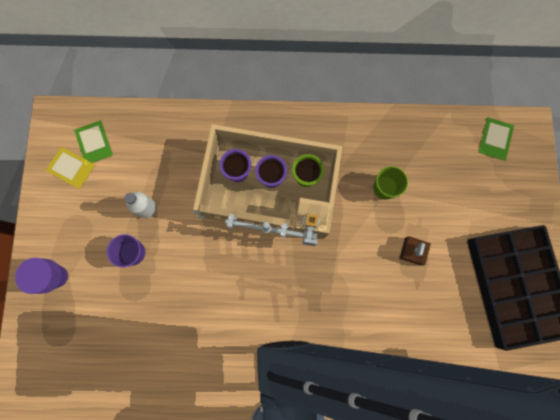

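View pics/side0.png

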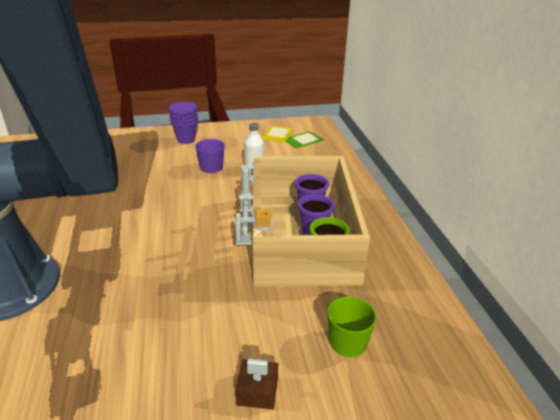

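The top view shows the key block at about (415,250), the lock at (312,219), and the bolt along (232–312, 218–238) with its knob near (268,227). The side view agrees, with the key at (257,370) and the lock at (264,212). Measured heights match the text: knob 0.183, lock 0.157, key head 0.073. I'll move over the key for a closer look.

{"op": "arm_command", "data": {
  "steps": [
    [-7.9,-19.3,0,0,0,0,8.7],
    [-7.9,-19.3,0,0,0,0,8.7],
    [-7.9,-19.3,0,0,0,0,8.7],
    [-7.9,-19.3,0,0,0,0,8.7],
    [-7.9,-19.3,0,0,0,0,8.7]
  ]
}}

```text
time_s: 1.67
tool_pos: [0.3273, -0.4773, 0.4049]
orientation: [0.0, 0.792, -0.61, 0.0]
wrist_force: [-0.9, -1.1, 0.1]
finger_gap: 0.087
```

{"op": "arm_command", "data": {
  "steps": [
    [-7.9,-19.3,4,0,0,0,8.7],
    [-7.9,-19.3,4,0,0,0,8.7],
    [-7.9,-19.3,4,0,0,0,8.7],
    [-7.9,-19.3,4,0,0,0,8.7],
    [-7.9,-19.3,4,0,0,0,8.7]
  ]
}}

```text
time_s: 2.08
tool_pos: [0.4908, -0.3537, 0.3653]
orientation: [0.0, 0.792, -0.61, 0.0]
wrist_force: [0.1, -1.1, -0.8]
finger_gap: 0.0869
```

{"op": "arm_command", "data": {
  "steps": [
    [0,0,0,0,0,0,8.7],
    [0,0,0,0,0,0,8.7],
    [0,0,0,0,0,0,8.7]
  ]
}}

```text
time_s: 2.33
tool_pos: [0.4894, -0.3551, 0.3655]
orientation: [0.0, 0.793, -0.61, -0.0]
wrist_force: [-0.3, -0.3, 0.6]
finger_gap: 0.087
```

```bash
cat > look.py <<'E'
from h import *
import pickle,sys
np.set_printoptions(precision=4,suppress=True)
def look(tag,things):
    cal=ctrl.get_calibration("wrist"); im=ctrl.read_camera("wrist"); save(im,tag+".png")
    D={}
    for t,z in things:
        r=ctrl.tip_of(t,"wrist")
        D[t]=[ray(cal,x["at"]) for x in r]
        print(t,[(np.round(x["at"],1).tolist(),round(x["score"],2),atz(ray(cal,x["at"]),z)) for x in r[:2]])
    pickle.dump((cal,D),open(tag+".pkl","wb"))
    o=ctrl.get_obs(); print(o["time_s"],o["tool_pos"],o["orientation"],o["wrist_force"],o["finger_gap"],o["joint_pos"])
E
python3 -c "
from look import *
look('k1',[('key',.016),('key_head',.065),('key_block',0)])"
```

```text
key [([186.4, 271.3], 0.85, array([ 0.4913, -0.348 ,  0.016 ]))]
key_head [([194.4, 272.2], 0.86, array([ 0.4941, -0.3489,  0.065 ]))]
key_block [([181.0, 275.5], 0.68, array([ 0.495 , -0.3513,  0.    ])), ([188.3, 272.2], 0.57, array([ 0.4864, -0.35  ,  0.    ]))]
2.5333 [ 0.4883 -0.3564  0.3659] [ 0.0001  0.7917 -0.6109  0.0003] [-0.0056 -0.6496  0.4039] 0.08662365313554206 [-0.8151  0.5453  1.5248 -0.0002  1.0708  0.4994]
```

View pics/k1.png

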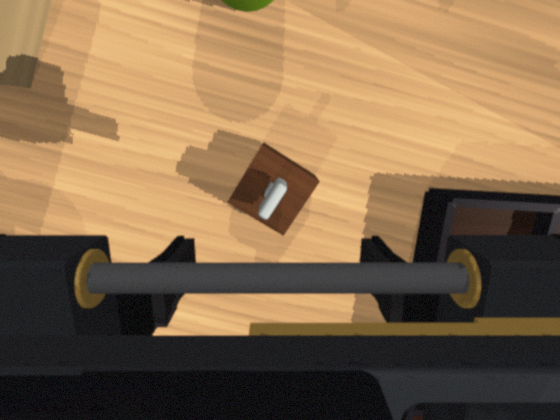

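{"op": "arm_command", "data": {
  "steps": [
    [-0.4,-0.6,4,0,0,31.5,8.7],
    [-0.4,-0.6,7,0,0,31.5,8.7],
    [-0.4,-0.6,7,0,0,31.5,8.7],
    [-0.4,-0.6,7,0,0,31.5,8.7],
    [-0.4,-0.6,7,0,0,31.5,8.7]
  ]
}}

```text
time_s: 2.95
tool_pos: [0.4931, -0.3509, 0.2948]
orientation: [-0.0, -0.594, 0.804, 0.001]
wrist_force: [0.5, -0.3, -0.1]
finger_gap: 0.0868
```

{"op": "arm_command", "data": {
  "steps": [
    [0,0,0,0,0,0,8.7],
    [0,0,0,0,0,0,8.7],
    [0,0,0,0,0,0,8.7]
  ]
}}

```text
time_s: 3.2
tool_pos: [0.4937, -0.3504, 0.2959]
orientation: [0.0, -0.597, 0.802, -0.0]
wrist_force: [0.6, 0.8, 0.5]
finger_gap: 0.0872
```

```bash
python3 -c "
from look import *
look('k2',[('key',.016),('key_head',.065),('key_block',0)])
c,D=pickle.load(open('k1.pkl','rb'));c2,D2=pickle.load(open('k2.pkl','rb'))
C={c:ctrl.get_calibration(c) for c in ['side','top']}
rs=[ray(C['side'],[364.5,257.6]),ray(C['top'],[247.6,421.9])]+D['key_head'][:1]+D2['key_head'][:1]
print(tri(rs)); print(tri(rs[2:]))
for t in range(3): print([ctrl.get_obs()['tool_pos']])
m=ctrl.masks_of('key_head','wrist')
for x in m[:2]:
  p=x['pixels']; print(x['score'],x['bbox'],cv2.minAreaRect(np.argwhere(p)[:,::-1].astype(np.float32)))
"
```

```text
key [([208.1, 275.2], 0.7, array([ 0.4937, -0.3486,  0.016 ]))]
key_head [([229.8, 279.8], 0.57, array([ 0.4907, -0.3512,  0.065 ]))]
key_block [([204.1, 277.0], 0.64, array([ 0.4927, -0.3498,  0.    ]))]
3.4 [ 0.494  -0.3499  0.2957] [ 0.     -0.5972  0.8021 -0.0002] [-0.6154 -0.0598 -0.6592] 0.08714375568055928 [-0.8006  0.6397  1.5772  0.      0.9244  1.061 ]
(array([ 0.4939, -0.3512,  0.0721]), [0.002879041112527463, 0.0026822310894178214, 0.003063126071963393, 0.0011126888293311135])
(array([ 0.4929, -0.3501,  0.0668]), [0.002019486423435111, 0.0020194864234351828])
[array([ 0.494 , -0.3499,  0.2957])]
[array([ 0.494 , -0.3499,  0.2957])]
[array([ 0.494 , -0.3499,  0.2957])]
0.75 [281.2, 230.8, 19.3, 61.0] ((277.09716796875, 230.0027313232422), (16.854610443115234, 58.255306243896484), 1.5911402702331543)
```

View pics/k2.png

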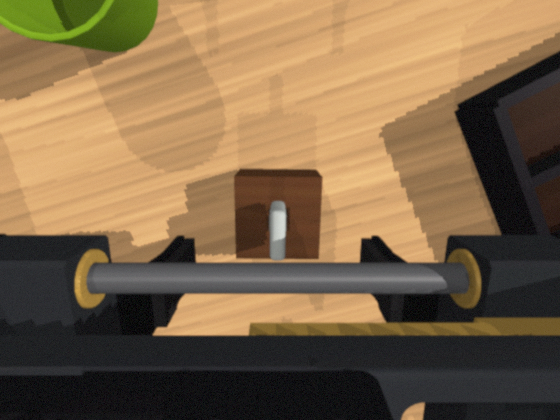

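Key head at (278,230) is centred between the fingers and aligned with the jaws, so I'll descend and grasp it.

{"op": "arm_command", "data": {
  "steps": [
    [0,0,3.5,0,0,0,8.7],
    [0,0,6.4,0,0,0,8.7],
    [0,0,6.4,0,0,0,8.7],
    [0,0,6.4,0,0,0,4],
    [0,0,6.4,0,0,0,2]
  ]
}}

```text
time_s: 3.87
tool_pos: [0.4946, -0.35, 0.2325]
orientation: [0.0, -0.597, 0.802, -0.001]
wrist_force: [-0.3, 1.1, 0.7]
finger_gap: 0.0799
```

{"op": "arm_command", "data": {
  "steps": [
    [0,0,0,0,0,0,0],
    [0,0,0,0,0,0,0],
    [0,0,0,0,0,0,0],
    [0,0,0,0,0,0,0],
    [0,0,0,0,0,0,0]
  ]
}}

```text
time_s: 4.28
tool_pos: [0.4942, -0.3498, 0.2322]
orientation: [0.0, -0.597, 0.802, -0.001]
wrist_force: [-0.1, 0.6, -0.3]
finger_gap: 0.048
```

{"op": "arm_command", "data": {
  "steps": [
    [0,0,0,0,0,0,0],
    [0,0,0,0,0,0,0],
    [0,0,0,0,0,0,0],
    [0,0,0,0,0,0,0],
    [0,0,0,0,0,0,0]
  ]
}}

```text
time_s: 4.7
tool_pos: [0.4941, -0.3497, 0.2314]
orientation: [0.0, -0.597, 0.802, 0.0]
wrist_force: [0.3, -0.0, 0.1]
finger_gap: 0.0149
```

{"op": "arm_command", "data": {
  "steps": [
    [0,0,0,0,0,0,0],
    [0,0,0,0,0,0,0],
    [0,0,-2,0,0,0,0],
    [0,0,-4,0,0,0,0],
    [0,0,-6,0,0,0,0]
  ]
}}

```text
time_s: 5.12
tool_pos: [0.494, -0.3496, 0.2916]
orientation: [-0.0, -0.597, 0.802, 0.001]
wrist_force: [-0.0, -1.3, -0.4]
finger_gap: 0.0101
```

{"op": "arm_command", "data": {
  "steps": [
    [0,0,-4,0,0,0,0],
    [0,0,-8,0,0,0,0],
    [0,0,-12,0,0,0,0],
    [0,0,-13,0,0,0,0],
    [0,0,-13,0,0,0,0]
  ]
}}

```text
time_s: 5.53
tool_pos: [0.4948, -0.3502, 0.4258]
orientation: [0.001, -0.597, 0.802, -0.005]
wrist_force: [0.3, -0.1, -1.0]
finger_gap: 0.0098
```

{"op": "arm_command", "data": {
  "steps": [
    [-4,0.3,0,0,0,0,0],
    [-8,0.6,0,0,0,0,0],
    [-12,1,0,0,0,0,0],
    [-16,1.3,0,0,0,0,0],
    [-20,1.7,0,0,0,0,0]
  ]
}}

```text
time_s: 5.95
tool_pos: [0.5346, -0.1513, 0.4188]
orientation: [-0.001, -0.597, 0.802, 0.002]
wrist_force: [0.6, -0.1, -0.6]
finger_gap: 0.01
```

{"op": "arm_command", "data": {
  "steps": [
    [-3,0.3,0,0,0,-5,0],
    [-6,0.4,0,0,0,-10,0],
    [-6,0.4,0,0,0,-10,0],
    [-6,0.4,0,0,0,-10,0],
    [-6,0.4,0,0,0,-10,0]
  ]
}}

```text
time_s: 6.37
tool_pos: [0.5483, -0.0947, 0.4198]
orientation: [-0.001, -0.665, 0.747, 0.001]
wrist_force: [0.4, -0.4, -0.2]
finger_gap: 0.0097
```

```bash
python3 -c "
from look import *
look('l1',[('lock_mouth',.16),('bolt_knob',.182),('keeper_lip',.124),('gate_hinge',.128),('key_head',.25)])
"
```

```text
lock_mouth [([216.2, 215.0], 0.65, array([ 0.5512, -0.0473,  0.16  ]))]
bolt_knob [([272.4, 51.4], 0.92, array([0.5292, 0.0713, 0.182 ]))]
keeper_lip [([246.4, 219.6], 0.97, array([ 0.5133, -0.0385,  0.124 ]))]
gate_hinge []
key_head [([271.4, 277.2], 0.62, array([ 0.5439, -0.0938,  0.25  ]))]
6.6667 [ 0.5485 -0.0957  0.4213] [-0.0001 -0.664   0.7477  0.0001] [ 0.8207  0.0083 -0.6171] 0.010197213343786453 [-0.3735  0.4159  1.5865 -0.0001  1.1395  1.3158]
```

View pics/l1.png

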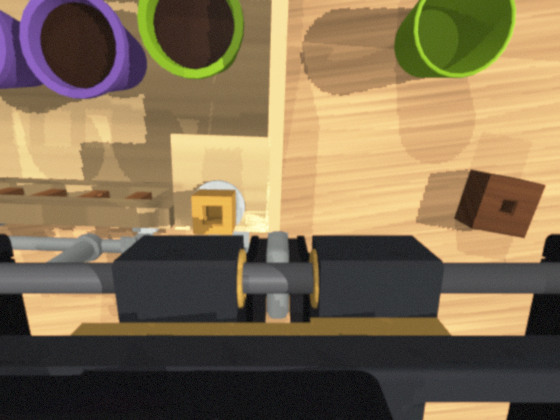

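Key is held at (277,270) in the picture. The lock's brass block is at (213,213) with its socket visible. I'll take a second viewpoint.

{"op": "arm_command", "data": {
  "steps": [
    [-3,2,0,0,0,0,0],
    [-5.2,3,0,0,0,0,0],
    [-5.2,3,0,0,0,0,0],
    [-5.2,3,0,0,0,0,0],
    [-5.2,3,0,0,0,0,0]
  ]
}}

```text
time_s: 7.08
tool_pos: [0.5252, -0.0401, 0.4219]
orientation: [0.0, -0.665, 0.747, -0.001]
wrist_force: [-0.1, -0.7, -0.5]
finger_gap: 0.0099
```

```bash
python3 -c "
from look import *
look('l2',[('lock_mouth',.16),('bolt_knob',.182),('keeper_lip',.124),('gate_hinge',.128),('key_head',.25),('key',.2)])
c,D=pickle.load(open('l1.pkl','rb'));c2,D2=pickle.load(open('l2.pkl','rb'))
C={c:ctrl.get_calibration(c) for c in ['side','top']}
P={'lock_mouth':([212.3, 264.5],[215.3, 310.2]),'bolt_knob':([177.0, 245.4],[226.2, 267.9]),'keeper_lip':([227.0, 244.5],[235.9, 309.2])}
for t in P:
  rs=[ray(C[k],p) for k,p in zip(C,P[t])]+[d[t][0] for d in (D,D2) if d[t]]
  print(t,*tri(rs),*tri(rs[2:]) if len(rs)>3 else '')
im=cv2.imread('pics/l2.png'); 
r,cc=[int(v) for v in proj(c2,[.555,-.044,.16])]
cv2.imwrite('pics/l2c.png',cv2.resize(im[max(0,r-60):r+60,max(0,cc-80):cc+80],(800,600),interpolation=cv2.INTER_CUBIC)); print(r,cc)
"
```

```text
lock_mouth [([179.6, 280.0], 0.61, array([ 0.5512, -0.045 ,  0.16  ]))]
bolt_knob [([233.3, 121.5], 0.69, array([0.53  , 0.0696, 0.182 ]))]
keeper_lip [([214.8, 276.6], 0.57, array([ 0.5144, -0.0382,  0.124 ]))]
gate_hinge []
key_head [([270.8, 280.9], 0.65, array([ 0.5208, -0.0412,  0.25  ]))]
key [([234.9, 276.5], 0.94, array([ 0.5225, -0.0391,  0.2   ]))]
7.4333 [ 0.5251 -0.04    0.4214] [ 0.     -0.6645  0.7473 -0.    ] [ 0.3967  0.8451 -1.6438] 0.009792842213342605 [-0.2884  0.3744  1.6586 -0.      1.1086  1.3996]
lock_mouth [ 0.555  -0.045   0.1618] [0.002288304887133888, 0.008675587499922787, 0.004325777358676252, 0.003490924596135486] [ 0.5493 -0.0451  0.1512] [0.0004427462903915048, 0.0004427462903914106]
bolt_knob [0.53   0.0671 0.1841] [0.0016943506419857598, 0.002068305866542161, 0.0020181899995758545, 0.0013822149026771946] [0.5318 0.066  0.1886] [3.74064624570334e-05, 3.740646245710963e-05]
keeper_lip [ 0.5136 -0.0396  0.1233] [0.001772447428197418, 0.002755388152536457, 0.0012821782140660391, 0.0016027481387689783] [ 0.5139 -0.0384  0.1242] [0.0005401169105775759, 0.0005401169105775638]
174 278
```

View pics/l2c.png

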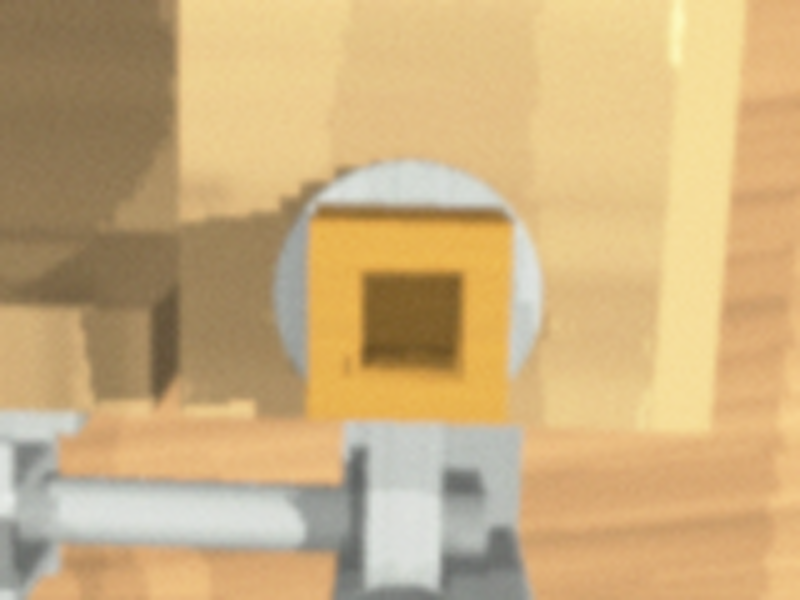

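The crop puts the socket centre at full-picture pixel (280,178), and its sides are parallel to the held key. I'll go just above the mouth and check the fit with the other cameras.

{"op": "arm_command", "data": {
  "steps": [
    [0.2,-2.9,0,0,0,0,0],
    [0.2,-2.9,1.5,0,0,0,0],
    [0.2,-2.9,3.5,0,0,0,0],
    [0.2,-2.9,3.5,0,0,0,0],
    [0.2,-2.9,3.5,0,0,0,0]
  ]
}}

```text
time_s: 7.85
tool_pos: [0.5531, -0.0449, 0.3855]
orientation: [-0.001, -0.665, 0.747, 0.001]
wrist_force: [-0.0, 0.9, 0.0]
finger_gap: 0.0102
```

```bash
python3 -c "
from look import *
o=ctrl.get_obs();print(o['tool_pos'])
C={c:ctrl.get_calibration(c) for c in ['side','top','wrist']}
I={c:ctrl.read_camera(c) for c in C}
for c in C:
  for t in ('key','lock_mouth'):
    r=ctrl.tip_of(t,c)
    for x in r[:2]: print(c,t,np.round(x['at'],1),round(x['score'],2),atz(ray(C[c],x['at']),.16))
out=[]
for c in C:
  r,cc=[int(v) for v in proj(C[c],[.554,-.045,.165])]
  w=(40,27) if c!='wrist' else (80,54)
  im=cv2.cvtColor(I[c],cv2.COLOR_RGB2BGR)
  cr=im[r-w[1]:r+w[1],cc-w[0]:cc+w[0]]; print(c,r,cc,cr.shape)
  out.append(cv2.resize(cr,(400,270),interpolation=cv2.INTER_CUBIC))
out.append(out[0]*0)
cv2.imwrite('pics/m1.png',np.vstack([np.hstack(out[:2]),np.hstack(out[2:])]))
"
```

```text
[ 0.5531 -0.0449  0.3855]
side key [186.9 264.4] 0.54 [0.5707 0.0537 0.16  ]
side key [208.4 263.2] 0.5 [ 0.5538 -0.0313  0.16  ]
side lock_mouth [214.  265.3] 0.68 [ 0.5548 -0.0525  0.16  ]
side lock_mouth [235.4 298.5] 0.29 [ 0.6064 -0.1354  0.16  ]
wrist key [237.4 275.5] 0.55 [ 0.5463 -0.0425  0.16  ]
wrist lock_mouth [232.8 278.4] 0.63 [ 0.5493 -0.0448  0.16  ]
side 210 264 (54, 80, 3)
top 218 311 (54, 80, 3)
wrist 228 277 (108, 160, 3)
```

View pics/m1.png

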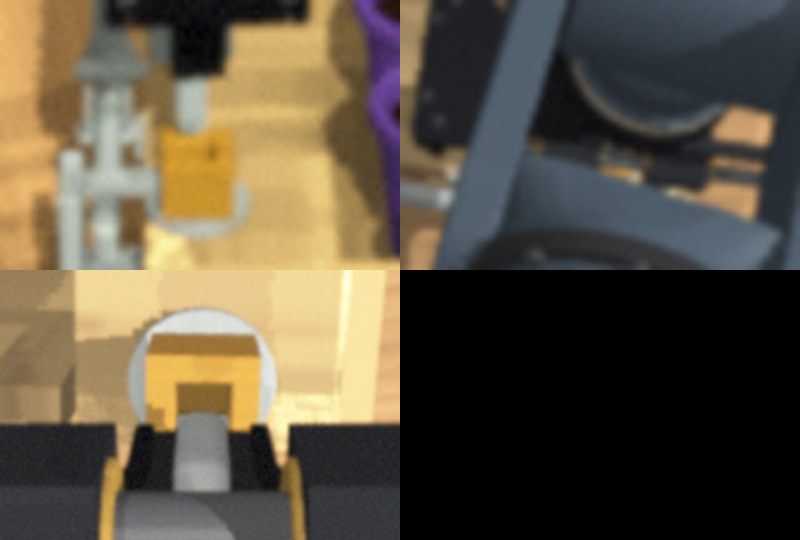

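In the side crop the key (col 192) sits about 2.5 mm to the −x side of the brass block's centre (199). The wrist crop shows it about 0.8 mm off in y. I'll correct both and start inserting.

{"op": "arm_command", "data": {
  "steps": [
    [0.05,-0.25,0,0,0,0,0],
    [0.05,-0.25,0.6,0,0,0,0],
    [0.05,-0.25,1.0,0,0,0,0],
    [0.05,-0.25,1.4,0,0,0,0],
    [0.05,-0.25,1.6,0,0,0,0]
  ]
}}

```text
time_s: 8.72
tool_pos: [0.5556, -0.0456, 0.3694]
orientation: [-0.001, -0.665, 0.747, 0.001]
wrist_force: [0.4, -0.9, -1.1]
finger_gap: 0.0099
```

{"op": "arm_command", "data": {
  "steps": [
    [0,0,0.4,0,0,0,0],
    [0,0,0.8,0,0,0,0],
    [0,0,1.1,0,0,0,0],
    [0,0,1.3,0,0,0,0],
    [0,0,1.4,0,0,0,0]
  ]
}}

```text
time_s: 9.13
tool_pos: [0.5558, -0.0456, 0.3561]
orientation: [-0.0, -0.665, 0.747, 0.0]
wrist_force: [-0.8, -0.1, 0.7]
finger_gap: 0.0097
```

{"op": "arm_command", "data": {
  "steps": [
    [0,0,0.2,0,0,0,0],
    [0,0,0.3,0,0,0,0],
    [0,0,0.4,0,0,0,0],
    [0,0,0.4,0,0,0,0]
  ]
}}

```text
time_s: 9.47
tool_pos: [0.5558, -0.0456, 0.3533]
orientation: [-0.0, -0.665, 0.747, -0.0]
wrist_force: [-1.8, -0.1, 3.7]
finger_gap: 0.0098
```

```bash
python3 -c "
from look import *
C={c:ctrl.get_calibration(c) for c in ['side','wrist']}
I={c:ctrl.read_camera(c) for c in C}
o=ctrl.get_obs();print(o['tool_pos'],o['wrist_force'],o['ft_torque'])
out=[]
for c in C:
  r,cc=[int(v) for v in proj(C[c],[.554,-.045,.165])]
  w=(40,27) if c!='wrist' else (80,54)
  im=cv2.cvtColor(I[c],cv2.COLOR_RGB2BGR)
  out.append(cv2.resize(im[r-w[1]:r+w[1],cc-w[0]:cc+w[0]],(400,270),interpolation=cv2.INTER_CUBIC))
cv2.imwrite('pics/m2.png',np.hstack(out))
"
```

```text
[ 0.5558 -0.0456  0.3533] [-2.1043 -0.2612  4.8466] [0.0631 0.4355 0.0202]
```

View pics/m2.png

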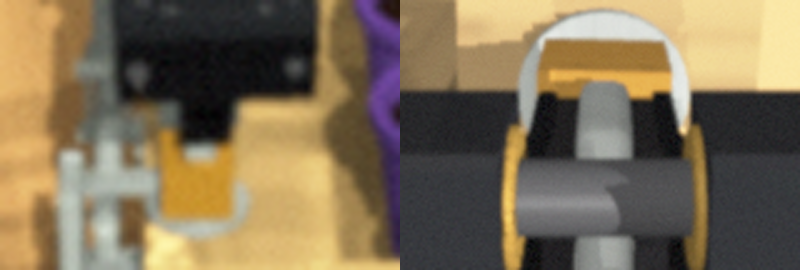

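The key has bottomed: TCP z 0.353, with a small upward reaction. The side crop shows the head sitting just above the brass block (200,150). Now I'll turn it counter-clockwise.

{"op": "arm_command", "data": {
  "steps": [
    [0,0,0,0,0,-6,0],
    [0,0,0,0,0,-12,0],
    [0,0,0,0,0,-18,0],
    [0,0,0,0,0,-24,0],
    [0,0,0,0,0,-30,0]
  ]
}}

```text
time_s: 9.98
tool_pos: [0.5552, -0.045, 0.3532]
orientation: [-0.0, 0.837, -0.548, -0.001]
wrist_force: [-2.8, 3.0, 7.5]
finger_gap: 0.0098
```

```bash
cat > st.py <<'E'
from look import *
o=ctrl.get_obs();q=o['orientation'];v=rot(q).apply([1,0,0]);print(o['time_s'],o['tool_pos'],o['wrist_force'],o['ft_torque'],o['finger_gap'],'yaw',np.degrees(np.arctan2(v[1],v[0])),o['joint_pos'])
E
python3 st.py
```

```text
9.9833 [ 0.5552 -0.045   0.3532] [-2.8361  2.9632  7.502 ] [ 0.5813  0.7615 -0.0777] 0.00980319002450029 yaw -66.40949557654979 [-0.2817  0.504   1.6563  0.0018  0.9834  0.8763]
```

{"op": "arm_command", "data": {
  "steps": [
    [0,0,0,0,0,-6,0],
    [0,0,0,0,0,-12,0],
    [0,0,0,0,0,-18,0],
    [0,0,0,0,0,-24,0],
    [0,0,0,0,0,-30,0]
  ]
}}

```text
time_s: 10.4
tool_pos: [0.5548, -0.0445, 0.3532]
orientation: [-0.001, 0.95, -0.313, -0.002]
wrist_force: [-3.7, 5.0, 8.6]
finger_gap: 0.0099
```

{"op": "arm_command", "data": {
  "steps": [
    [0,0,0,0,0,-5,0],
    [0,0,0,0,0,-10,0],
    [0,0,0,0,0,-15,0],
    [0,0,0,0,0,-18,0],
    [0,0,0,0,0,-18,0]
  ]
}}

```text
time_s: 10.82
tool_pos: [0.5546, -0.0443, 0.3532]
orientation: [-0.002, 0.987, -0.162, -0.002]
wrist_force: [-4.5, 5.7, 9.6]
finger_gap: 0.0096
```

```bash
python3 st.py
```

```text
10.8167 [ 0.5546 -0.0443  0.3532] [-4.5188  5.6929  9.6472] [ 0.8128  0.9115 -0.0648] 0.009619968495131274 yaw -18.597897967685295 [-0.2811  0.5035  1.6574  0.003   0.9855  0.0418]
```

{"op": "arm_command", "data": {
  "steps": [
    [0,0,0,0,0,-4,0],
    [0,0,0,0,0,-8,0],
    [0,0,0,0,0,-8,0]
  ]
}}

```text
time_s: 11.07
tool_pos: [0.5544, -0.0442, 0.3532]
orientation: [-0.002, 0.996, -0.092, -0.002]
wrist_force: [-6.0, 5.2, 9.8]
finger_gap: 0.0102
```

```bash
python3 st.py
```

```text
11.0667 [ 0.5544 -0.0442  0.3532] [-5.9816  5.1728  9.8035] [ 0.9689  0.9722 -0.0364] 0.010155976859815386 yaw -10.56802157395238 [-0.2811  0.5034  1.6576  0.003   0.986  -0.0983]
```

{"op": "arm_command", "data": {
  "steps": [
    [0,0,0,0,0,-5,0],
    [0,0,0,0,0,-5,0]
  ]
}}

```text
time_s: 11.23
tool_pos: [0.5544, -0.0442, 0.3532]
orientation: [-0.002, 0.999, -0.048, -0.002]
wrist_force: [-6.3, 4.7, 10.6]
finger_gap: 0.0099
```

```bash
python3 st.py; python3 -c "
from look import *
C={c:ctrl.get_calibration(c) for c in ['side','wrist']}
I={c:ctrl.read_camera(c) for c in C}
out=[]
for c in C:
  r,cc=[int(v) for v in proj(C[c],[.545,-.01,.15])]
  w=(50,34) if c!='wrist' else (110,74)
  im=cv2.cvtColor(I[c],cv2.COLOR_RGB2BGR)
  out.append(cv2.resize(im[r-w[1]:r+w[1],max(0,cc-w[0]):cc+w[0]],(400,270),interpolation=cv2.INTER_CUBIC))
cv2.imwrite('pics/m3.png',np.hstack(out))
"
```

```text
11.2333 [ 0.5544 -0.0442  0.3532] [-6.3146  4.6748 10.5946] [ 0.8974  1.0087 -0.0755] 0.009919765080731977 yaw -5.538805409092704 [-0.281   0.5034  1.6577  0.0029  0.9862 -0.186 ]
```

View pics/m3.png

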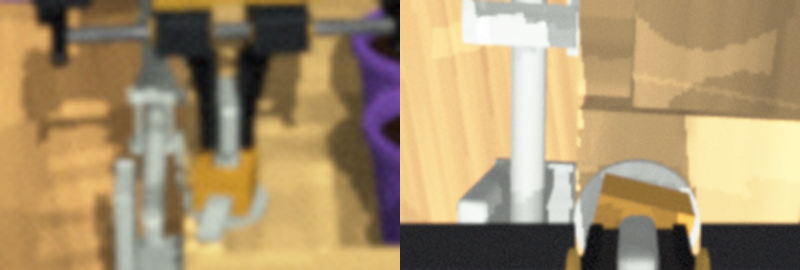

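The side crop shows the tongue at (210,215) now swung off the bolt. Release, rise, and approach the knob.

{"op": "arm_command", "data": {
  "steps": [
    [0,0,0,0,0,0,4],
    [0,0,0,0,0,0,4],
    [0,0,0,0,0,0,4],
    [0,0,0,0,0,0,4],
    [0,0,0,0,0,0,4]
  ]
}}

```text
time_s: 11.75
tool_pos: [0.5562, -0.0459, 0.3524]
orientation: [0.0, 0.999, -0.05, 0.0]
wrist_force: [0.0, -0.6, 1.0]
finger_gap: 0.0347
```

{"op": "arm_command", "data": {
  "steps": [
    [0,0,-1,0,0,0,4],
    [0,0,-3,0,0,0,4],
    [0,0,-6,0,0,0,4],
    [0,0,-9,0,0,0,4],
    [0,0,-9,0,0,0,4]
  ]
}}

```text
time_s: 12.17
tool_pos: [0.5576, -0.0461, 0.4493]
orientation: [0.002, 0.999, -0.049, 0.007]
wrist_force: [-0.4, 0.4, 0.4]
finger_gap: 0.04
```

```bash
python3 st.py; python3 -c "
from look import *
look('n1',[('bolt_knob',.182),('lock_mouth',.16),('key_head',.187),('keeper_lip',.124)])"
```

```text
12.1667 [ 0.5576 -0.0461  0.4493] [-0.3716  0.397   0.405 ] [ 0.0023 -0.1503  0.0135] 0.03998843532950468 yaw -5.671698254135148 [-0.2822  0.3863  1.5494  0.0001  1.1925 -0.1833]
bolt_knob [([56.1, 216.7], 0.73, array([0.5299, 0.0687, 0.182 ]))]
lock_mouth [([204.1, 270.9], 0.64, array([ 0.5555, -0.0453,  0.16  ])), ([212.0, 271.1], 0.59, array([ 0.555 , -0.0522,  0.16  ]))]
key_head [([212.2, 268.9], 0.67, array([ 0.5542, -0.0447,  0.187 ]))]
keeper_lip [([189.1, 230.3], 0.58, array([ 0.5179, -0.0361,  0.124 ]))]
12.4167 [ 0.5554 -0.0456  0.4415] [-0.0003  0.9988 -0.0495 -0.0012] [ 0.0755  1.3545 -0.5253] 0.04013577965767586 [-0.2824  0.3941  1.56   -0.      1.1899 -0.1833]
```

View pics/n1.png

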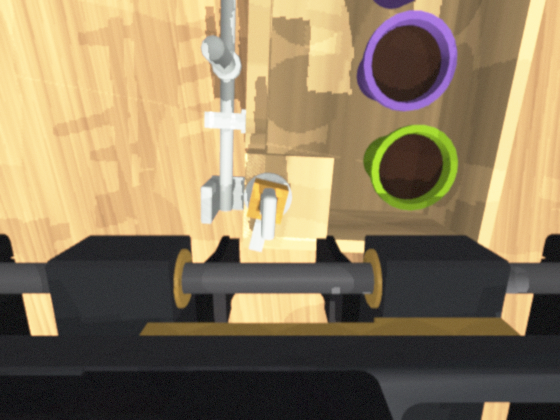

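Key stays seated in the lock at (268,210). The tongue points to (258,243), about 78° from the bolt direction, so the lock is near 1.37 rad. Knob is at (215,50). Moving above it.

{"op": "arm_command", "data": {
  "steps": [
    [-1.3,-4,0,0,0,3,6],
    [-2.6,-8,0,0,0,3,6],
    [-3.7,-11,1,0,0,3,6],
    [-3.7,-11,2,0,0,3,6],
    [-3.7,-11,2,0,0,3,6]
  ]
}}

```text
time_s: 12.83
tool_pos: [0.5284, 0.069, 0.4196]
orientation: [0.0, 0.997, -0.074, -0.003]
wrist_force: [-0.7, 0.0, -0.1]
finger_gap: 0.0585
```

```bash
python3 st.py; python3 -c "
from look import *
look('n2',[('bolt_knob',.182),('bolt',.132)])
Ds=[pickle.load(open(k+'.pkl','rb'))[1]['bolt_knob'][0] for k in ('l1','l2','n1','n2')]
C={c:ctrl.get_calibration(c) for c in ['side','top']}
print(*tri(Ds)); print(*tri(Ds+[ray(C['side'],[177.0, 245.4]),ray(C['top'],[226.2, 267.9])]))
"
```

```text
12.8333 [0.5284 0.069  0.4196] [-0.7091  0.0471 -0.1215] [-0.0085 -0.0995 -0.0014] 0.05852152391992736 yaw -8.471503490304995 [-0.0799  0.3864  1.6439 -0.0005  1.1181  0.0682]
bolt_knob [([221.4, 281.4], 0.6, array([0.5293, 0.0706, 0.182 ]))]
bolt [([205.2, 283.2], 0.76, array([0.5308, 0.0691, 0.132 ]))]
12.9833 [0.5304 0.0666 0.422 ] [ 0.0003  0.9971 -0.076  -0.0003] [-0.0692 -0.2256 -0.3697] 0.05942283731673032 [-0.0841  0.3848  1.6387 -0.0006  1.1188  0.0683]
[0.5296 0.0699 0.1821] [0.0010364608087604773, 0.00046445914073266073, 0.0012329718020411692, 0.0007975039932670013]
[0.5297 0.0686 0.1823] [0.0018712699255015901, 0.0007704414445553201, 0.0001600674595613909, 0.0020238968255756346, 0.0008667133382229605, 0.003515930417655123]
```

View pics/n2.png

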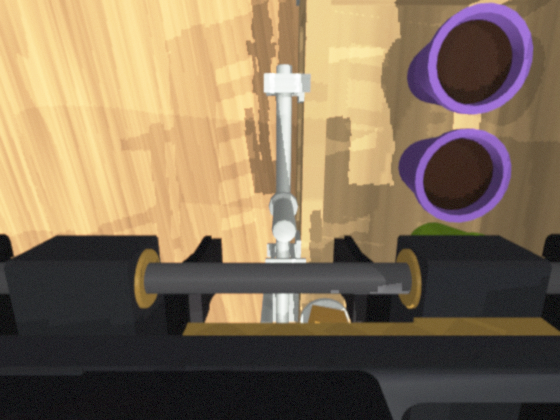

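The knob top at (284,230) is centred between the fingers, and the rod is parallel to the tool. I'll descend to the knob and close.

{"op": "arm_command", "data": {
  "steps": [
    [0,-0.25,3.5,0,0,0,6],
    [0,-0.25,6,0,0,0,6],
    [0,-0.25,7.2,0,0,0,6],
    [0,-0.25,7.2,0,0,0,3],
    [0,-0.25,7.2,0,0,0,0]
  ]
}}

```text
time_s: 13.4
tool_pos: [0.531, 0.0687, 0.3503]
orientation: [0.0, 0.997, -0.077, -0.0]
wrist_force: [0.1, -0.7, 0.4]
finger_gap: 0.0531
```

{"op": "arm_command", "data": {
  "steps": [
    [0,0,0,0,0,0,0],
    [0,0,0,0,0,0,0],
    [0,0,0,0,0,0,0],
    [0,0,0,0,0,0,0],
    [0,0,0,0,0,0,0]
  ]
}}

```text
time_s: 13.82
tool_pos: [0.5304, 0.0699, 0.3512]
orientation: [0.0, 0.997, -0.076, 0.001]
wrist_force: [0.1, -0.6, 0.6]
finger_gap: 0.0216
```

{"op": "arm_command", "data": {
  "steps": [
    [0,0,0,0,0,0,0],
    [0,0,0,0,0,0,0],
    [0,0,0,0,0,0,0],
    [0,0,0,0,0,0,0]
  ]
}}

```text
time_s: 14.15
tool_pos: [0.5307, 0.0699, 0.351]
orientation: [0.0, 0.997, -0.076, 0.001]
wrist_force: [0.8, 0.2, 4.0]
finger_gap: 0.015
```

```bash
python3 st.py
```

```text
14.15 [0.5307 0.0699 0.351 ] [0.8351 0.1963 4.023 ] [-0.0918 -0.1928  0.0713] 0.014955291778479794 yaw -8.660647603577784 [-0.0779  0.4809  1.7132 -0.0001  0.9459  0.0734]
```

{"op": "arm_command", "data": {
  "steps": [
    [0,0,-0.5,0,0,0,0],
    [0,0,-1.0,0,0,0,0],
    [0,0,-1.4,0,0,0,0],
    [0,0,-1.4,0,0,0,0],
    [0,0,-1.4,0,0,0,0]
  ]
}}

```text
time_s: 14.57
tool_pos: [0.5304, 0.07, 0.3648]
orientation: [-0.0, 0.997, -0.076, 0.0]
wrist_force: [1.9, 1.4, -2.2]
finger_gap: 0.0151
```

```bash
python3 st.py
```

```text
14.5667 [0.5304 0.07   0.3648] [ 1.8644  1.381  -2.2465] [ 0.0669 -0.3439 -0.0122] 0.01506592545618369 yaw -8.675299086113919 [-0.0779  0.4606  1.7006  0.0002  0.9795  0.0735]
```

{"op": "arm_command", "data": {
  "steps": [
    [0,-1,0,0,0,0,0],
    [0,-2,0,0,0,0,0],
    [0,-3,0,0,0,0,0],
    [0,-4,0,0,0,0,0],
    [0,-4.3,0,0,0,0,0]
  ]
}}

```text
time_s: 14.98
tool_pos: [0.5365, 0.1134, 0.3642]
orientation: [0.002, 0.997, -0.074, -0.001]
wrist_force: [-1.2, -11.8, -1.8]
finger_gap: 0.0147
```

{"op": "arm_command", "data": {
  "steps": [
    [0,0,0,0,0,0,0],
    [0,0,0,0,0,0,0]
  ]
}}

```text
time_s: 15.15
tool_pos: [0.5365, 0.1129, 0.3641]
orientation: [0.001, 0.997, -0.075, -0.001]
wrist_force: [0.6, -4.3, -2.6]
finger_gap: 0.0152
```

```bash
python3 st.py; python3 -c "
from look import *
look('n3',[('bolt_knob',.196),('lock_mouth',.16),('key_head',.187)])
for c in ('side','top'):
  im=ctrl.read_camera(c); print(c,[(np.round(x['at'],1),x['score']) for x in ctrl.tip_of('bolt_knob',c)][:2])
C=ctrl.get_calibration('side');T=ctrl.get_calibration('top')
p=np.array([.5304,.07,.2]);y=np.array([.148,.989,0])
for d in (0,.045): print(proj(C,p+y*d),proj(T,p+y*d))
"
```

```text
15.15 [0.5365 0.1129 0.3641] [ 0.6131 -4.3164 -2.6351] [-0.6366 -0.1727 -0.0319] 0.015220379139144228 yaw -8.575291030411172 [ 0.004   0.4782  1.6679 -0.0018  0.997   0.1546]
bolt_knob []
lock_mouth []
key_head []
15.35 [0.5367 0.1126 0.3643] [ 0.0001  0.9971 -0.0755 -0.0003] [ 0.8685 -3.4361 -2.6687] 0.015001427290650128 [ 0.003   0.4778  1.6678 -0.0003  0.9965  0.1542]
side [(array([390.2, 257.3]), 0.69), (array([161.4, 245.9]), 0.56)]
top []
[np.float64(169.46670269266596), np.float64(245.37946521708798)] [np.float64(224.82244621057418), np.float64(265.8132423671569)]
[np.float64(159.86250179352504), np.float64(245.67539196673147)] [np.float64(221.7067417876089), np.float64(247.58074495441605)]
```

The bolt is drawn about 43 mm against its stop, with a −y reaction and no slip. Next I'll swing the gate along its arc, radius 147 mm, in two 15° parts.

{"op": "arm_command", "data": {
  "steps": [
    [-0.76,-0.15,0,0,0,3,0],
    [-1.5,-0.34,0,0,0,6,0],
    [-2.24,-0.57,0,0,0,9,0],
    [-2.96,-0.84,0,0,0,12,0],
    [-3.67,-1.14,0,0,0,15,0]
  ]
}}

```text
time_s: 15.97
tool_pos: [0.5023, 0.1294, 0.3647]
orientation: [-0.0, 0.978, -0.207, 0.001]
wrist_force: [2.2, -2.6, -2.1]
finger_gap: 0.0149
```

```bash
python3 st.py
```

```text
15.9667 [0.5023 0.1294 0.3647] [ 2.1864 -2.6003 -2.0701] [-0.4383 -0.3603  0.0252] 0.01490046606150651 yaw -23.85114856304912 [0.0363 0.4408 1.7403 0.0004 0.9589 0.4524]
```

Forces are small and the spring pulls back as expected. Continue.

{"op": "arm_command", "data": {
  "steps": [
    [-0.76,-0.15,0,0,0,3,0],
    [-1.5,-0.34,0,0,0,6,0],
    [-2.24,-0.57,0,0,0,9,0],
    [-2.96,-0.84,0,0,0,12,0],
    [-3.67,-1.14,0,0,0,15,0]
  ]
}}

```text
time_s: 16.38
tool_pos: [0.4736, 0.1547, 0.3649]
orientation: [-0.001, 0.943, -0.333, 0.001]
wrist_force: [2.6, -3.1, -2.4]
finger_gap: 0.015
```

{"op": "arm_command", "data": {
  "steps": [
    [0,0,0,0,0,0,0],
    [0,0,0,0,0,0,0],
    [0,0,0,0,0,0,0],
    [0,0,0,0,0,0,0],
    [0,0,0,0,0,0,0]
  ]
}}

```text
time_s: 16.8
tool_pos: [0.4739, 0.1542, 0.3647]
orientation: [-0.0, 0.944, -0.331, 0.001]
wrist_force: [2.4, -1.0, -2.3]
finger_gap: 0.015
```

```bash
python3 st.py; python3 -c "
from look import *
a=[cv2.cvtColor(ctrl.read_camera(c),cv2.COLOR_RGB2BGR) for c in ('side','top')]
a=[cv2.resize(a[0][130:280,150:350],(400,300),interpolation=cv2.INTER_CUBIC),cv2.resize(a[1][120:270,160:360],(400,300),interpolation=cv2.INTER_CUBIC)]
cv2.imwrite('pics/f.png',np.hstack(a))
for t in ('bolt_knob','key_head'): print(t,[(np.round(x['at'],1),round(x['score'],2)) for x in ctrl.tip_of(t,'side')][:2])
o=ctrl.get_obs();g=o['tool_pos']-[0,0,.164];print(proj(ctrl.get_calibration('side'),g))
"
```

```text
16.8 [0.4739 0.1542 0.3647] [ 2.4186 -1.0236 -2.3385] [-0.4077 -0.4995  0.0116] 0.014979056199322136 yaw -38.67190806292362 [0.09   0.4162 1.7889 0.0002 0.9348 0.7648]
bolt_knob [(array([155.9, 216.4]), 0.92)]
key_head [(array([199.6, 264.1]), 0.54)]
[np.float64(153.75077769350486), np.float64(216.79008140728553)]
```

View pics/f.png

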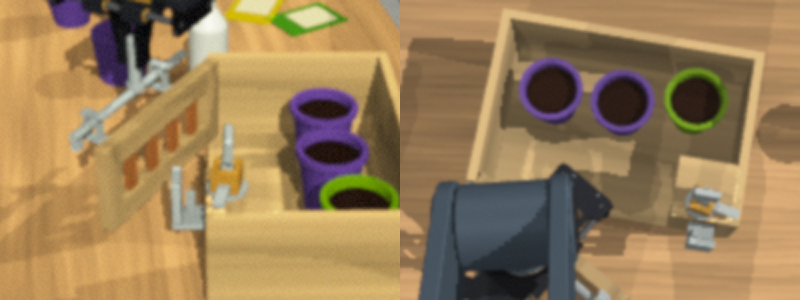

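The gate stands about 30° ajar, with the knob in the fingers (side picture 216,156). The key is upright in the lock and the tongue is clear. Handing in.

```bash
python3 -c "
from h import *
print(ctrl.finish_job())"
```

```text
the job is handed in; nothing more can be done
None
```

I completed the whole sequence, and the job was handed in at about 17 s of the 56 s allowed. No verdict was reported.

- **Key and lock:** The key went down into the lock until it bottomed at about 22 mm. I then turned it about 91° with the gripper. In the wrist picture the tongue stood about 78° off the bolt, which puts the lock near 1.37 rad. The key was left in the lock.
- **Bolt:** I gripped the knob, raised it about 14 mm and drew it about 43 mm. A push-back at the end showed it had reached its stop. There was no sign of slipping.
- **Gate:** I swung it about 30° and am holding it there. The last readings were a steady arm, a 15 mm finger opening on the knob and a pull of 2–3 N from the spring.

**Final picture:** It shows the gate ajar, the knob between the fingers and the key upright in the lock. The tool position puts the knob about 2 pixels from where the network found it.

**Checks that failed or disagreed:**
- The side and wrist cameras disagreed by several millimetres (up to about 8) on the lock's position. I settled this by comparing key and lock directly in the side picture.
- The networks did not find the knob in the wrist and top pictures after drawing. The side picture's second-best guess suggested about 38 mm drawn rather than 43, still above the 31 mm needed.
- The joint values for lock, bolt and gate are my estimates from tool motion and pictures.
- I did not measure the loose pots and bottle again at the end. The arm did not go near them.

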